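# Clear the jammed bottle from the jar chute

## Robot

A 6-joint arm with a two-finger parallel gripper is mounted at the origin on the work surface. World frame = base frame: x ahead of the robot, y to its left, z up, the work surface at z = 0. Lengths are in m, angles in rad, forces in N, time in s.
With the tool pointing down it reaches from about 0.35 to 0.775 m from the base axis. Payload 5.5 kg.
Tool frame: the origin (TCP) lies between the finger pads; the fingertips stand 17 mm ahead of it and the grasp point (between the pads) lies 2 mm behind it (env.finger_overhang is the distance from the TCP to the fingertips, in m); z points along the fingers, y is the line along which they close (so a half turn about z gives the same grasp; the last joint's range is limited). The gripper opens to 85 mm and grips with 20 to 120 N. Pads are 22 mm wide; open, the fingers measure 114 mm over their backs; the gripper's body (76 mm by 85 mm) begins 54 mm behind the grasp point. The pads swing forward as they close: fully open they stand 13 mm farther back than shut.
Start: joints at [1.114, 0.313, 0.046, 1.304, 0, 1.431], TCP at [0.179, 0.546, 0.248] pointing down, gripper open.
Joint ranges: [-2.76, 2.76], [-0.86, 1.69], [-1.03, 1.26], [-2.2, 2.34], [-1.47, 1.5], [-3.14, 3.14]. Speed limits (rad/s): [2.57, 2.57, 3.14, 3.14, 3.14, 3.14].

## Interface

Orientations are given as a unit quaternion [w, x, y, z].
In Python, from workcell import env gives the robot as it stands. The module is installed in compiled form; this text tells all that it offers.
- The arm moves only by the shell command python3 -m pendant 'ROWS' [FORCE]. ROWS is JSON, a list of rows, each a list of 5 numbers: the gripper's target within -1 to 1 (fully open at 1, half-way at 0, shut at -1), then the shift along the tool's x, y, z in m, then the turn about the tool's z in rad. A call has 1 to 8 rows; each row shifts and turns the commanded pose from where the row before left it, along the tool's axes as they then stand; what a row does not reach is not made up. A row lasts 1/8 s, in which the tool goes at most 62.5 mm and 10.7 degrees, less where a joint would pass 70% of its speed; a pose out of reach is approached as far as the arm can. A call with a gripper value outside its range is refused whole. The fingers move at their own pace and stop on an object; FORCE is the grip in N (left out, the last holds). Time passes only in rows, so rows that do not move let the fingers close. It gives the time, the measured TCP pose, the force, the opening and the grip force at its end, in the units of the state.
- env.get_state(): the state, without advancing time (a new reading comes with each control period).
- env.read_camera(name): name is "scene" or "top"; returns the picture (480x640x3 uint8, red, green, blue); there is no depth.
- env.calibration(name): a dict with "K" (3x3 intrinsics, pixels), "T" (4x4, takes a point from camera to world coordinates). Camera axes: x right, y down, z forward; pixel columns grow to the right and rows downward; lengths in m; the calibration is good to about 2 mm. A picture is of the moment at which its call begins. calibration takes no time and is no camera call.
- env.hand_in(): hands the job in; it is judged then, once.
Trained networks look in the newest picture that a camera, given by its name, has taken for a name from the list of things; names that differ only in an ending like _2 or _b are one class to them, and where a whole thing is asked for, a point or a joint stands for the part that bears it (a point fixed in the world has none). Each returns a list of dicts, best first, with "score" (0 to 1); they miss things now and then, are a little off and sometimes report something else, mostly with a low value. They report only what shows in the picture. A call takes as long as a camera call.
- env.recognise(camera, label): "centre" ([column, row] in pixels, amid what is visible of it).
The state is a dict: "clock": time; "joint_pos": joint angles; "qvel": joint speeds; "tau": joint torques, N m; "tcp_pos": TCP position; "orientation": TCP orientation; "wrist_force": force on the tool from outside, world axes, zero at the start; "ft_torque": the same for the moment, N m; "finger_gap": finger opening in m; "grip_force": force on a finger pad.
Only numpy, scipy, OpenCV 4.12 (cv2) and the standard library are available. Lean on these libraries where they do the work, as an engineer would, in place of code of your own. Each camera call takes 0.05 s, during which the arm holds its last target. There are 200 camera calls.

## Task

A square bottle that is too tall for the gauge bar is jammed in the jar chute. With the hold-back gate still shut, lift the bottle out and lay it flat on its side in the empty steel tray without dropping it; then pull the gate right up by its handle and leave it up, so that all three round jars roll down under the bar and rest against the end stop. Leave everything else on the bench where it is.

Things in the scene. Friction and masses are not known exactly. Their poses are not given: they have to be found in the camera images.
- chute: fixed metal feed chute, 430 x 100 mm. Origin on the bench under the middle of the lane; x level, pointing downhill along the lane, y across it, z up. Lane floor: slopes down at 10 degrees towards +x, 72 mm above the bench at x = 0; 66 mm wide between side guides 5 mm thick and 12 mm above the floor. The gate crosses at x = -75 mm, between posts 145 mm high at y = +-44 mm
- gauge (a point): middle of the lower uphill edge of the gauge bar, a 12 mm square bar across the lane on two posts at y = +-43 mm; underside 50 mm, top 62 mm off the lane floor. Axes as the chute's
- end_stop (a point): the middle of the end stop's uphill face, at the height of a resting jar's centre. Three jars packed against it have their centres at about 185, 143 and 102 mm of the chute's x
- bottle_center (a point): the jammed bottle, lying in the lane, base against the gauge bar, cap uphill: white, square body 56 x 56 x 80 mm with a 34 mm round cap, 104 mm long in all, about 0.25 kg. This point: half-way along the 104 mm, middle of the square (body from 28 mm capwards to 52 mm basewards of it). x from cap to base, sloping with the lane, y across, z square to its upper side. 5 mm free each side in the lane
- bottle: the same jammed bottle; origin 28 mm below its centre, in its lower side
- tray: the fixed empty steel reject tray beside the chute, 200 x 160 mm (x, y) and 25 mm high, walls and floor 4 mm thick; origin in the middle of its underside, on the bench, so its inner floor is 4 mm above it. A bottle lying flat in it has its centre 32 mm above the origin
- gate (a joint): height of the hold-back gate, in m: 0 shut, 0.065 right up. It slides straight up, takes about 5 N to pull, and stays where it is left. At 0.05 or more the jars roll freely under it
- gate_handle (a point): centre of the gate's handle, a black bar on top of the blade: 16 mm thick along the chute's x, 56 mm long along its y, 20 mm high; moves with the gate, 182 mm above the bench when shut. The jars behind the gate reach up to 35 mm below it. Axes as the chute's
- jar0: one of three identical round jars lying on their sides across the lane, one behind the other, uphill of the gate: smooth cylinder 42 mm in diameter and 60 mm long, about 90 g, rolls freely; origin at its centre, its y axis runs along the cylinder
- jar1: one of three identical round jars lying on their sides across the lane, one behind the other, uphill of the gate: smooth cylinder 42 mm in diameter and 60 mm long, about 90 g, rolls freely; origin at its centre, its y axis runs along the cylinder
- jar2: one of three identical round jars lying on their sides across the lane, one behind the other, uphill of the gate: smooth cylinder 42 mm in diameter and 60 mm long, about 90 g, rolls freely; origin at its centre, its y axis runs along the cylinder
- sprout_dish: bystander, leave alone: clear dish of sprouts, 90 mm across and 50 mm high, beside the chute; origin at the middle of its underside
- seed_dish: bystander, leave alone: clear dish without sprouts, 90 mm across and 16 mm high, near the tray; origin at the middle of its underside
- ruler: bystander, leave alone: ruler with an upright grip rib, 200 x 30 x 23 mm, beside the tray; origin at the middle of its underside
- beaker: bystander, leave alone: glass beaker, 72 mm across, 95 mm high; origin at the middle of its underside
- wash_bottle: bystander, leave alone: upright round bottle, 60 mm across, 160 mm high; origin at the middle of its underside
- marker: bystander, leave alone: pen lying on the bench near the tray, 130 mm long, 12 mm thick

How it is judged:
By the outcome, as a careful person would: the job done as asked, in the order asked, and still so for the second after the job is handed in, with the robot touching nothing.
It also fails if it takes over 58 s, if anything falls off the work surface, if the arm or the gripper's body presses on something with over 40 N, if the wrist force passes 120 N, or if a joint passes its speed limit or range.

## Working session

There is one attempt and no reset: what is moved stays moved. The work goes in short steps, Python scripts to look and compute and a shell command to move; the robot and the scene stay as the last step left them, time stands still between calls to the robot, and variables do not carry over. Pictures are saved under pics/ and viewed, at most 10 in all, crops included, and the job is handed in when it is done.

```bash
mkdir -p pics; python3 - <<'E'
from workcell import env
import cv2,numpy as np
for c in("scene","top"):
    im=env.read_camera(c);cv2.imwrite(f"pics/{c}0.png",im[:,:,::-1])
    k=env.calibration(c);print(c,k["K"].tolist(),np.round(k["T"],4).tolist())
    for l in["chute","gauge","end_stop","bottle_center","tray","gate_handle","jar0","sprout_dish","seed_dish","ruler","beaker","wash_bottle","marker"]:
        print(l,[(np.round(r["centre"],1).tolist(),round(r["score"],2)) for r in env.recognise(c,l)[:4]])
s=env.get_state();print(s)
E
```

```text
scene [[513.4139464807963, 0.0, 323.3823201559794], [0.0, 513.4139464807963, 241.5367736621499], [0.0, 0.0, 1.0]] [[-0.3878, 0.5682, -0.7258, 1.2607], [0.9217, 0.2451, -0.3006, 0.1883], [0.0071, -0.7855, -0.6188, 0.7262], [0.0, 0.0, 0.0, 1.0]]
chute [([228.8, 287.5], 0.17)]
gauge [([296.3, 285.1], 0.75), ([299.2, 242.6], 0.54)]
end_stop [([295.9, 283.8], 0.56), ([293.0, 242.6], 0.42)]
bottle_center [([298.4, 241.5], 0.56)]
tray [([461.0, 324.1], 0.65)]
gate_handle [([303.6, 206.5], 0.88)]
jar0 [([313.7, 182.7], 0.81), ([419.6, 384.1], 0.69)]
sprout_dish [([229.6, 290.3], 0.84), ([324.1, 191.0], 0.44)]
seed_dish [([421.4, 385.4], 0.82)]
ruler [([393.9, 300.1], 0.94)]
beaker [([198.5, 209.3], 0.8)]
wash_bottle []
marker [([480.2, 275.2], 0.88)]
top [[552.4291885643795, 0.0, 318.1056474702653], [0.0, 552.4291885643795, 232.68969346456296], [0.0, 0.0, 1.0]] [[-0.0244, -0.9955, 0.0912, 0.4748], [-0.9994, 0.0221, -0.0258, -0.0999], [0.0237, -0.0918, -0.9955, 1.2375], [0.0, 0.0, 0.0, 1.0]]
chute [([325.0, 216.2], 0.74)]
gauge [([324.4, 221.4], 0.56)]
end_stop [([327.5, 220.4], 0.62)]
bottle
[... 441 characters left out ...]
.7], 0.77)]
{'clock': 1.4, 'joint_pos': array([1.11438798e+00, 3.13196639e-01, 4.61227139e-02, 1.30358010e+00,
       1.59006378e-05, 1.43119796e+00]), 'qvel': array([ 0.00043816,  0.00050714,  0.00019907, -0.00133781,  0.00032044,
        0.00200554]), 'tau': array([ 1.08027223e-03, -4.80460274e+01,  2.98809958e+01,  2.69687434e-04,
       -1.10202955e-04, -9.93903370e-06]), 'tcp_pos': array([0.17916381, 0.54643659, 0.2483344 ]), 'orientation': array([1.32910007e-05, 1.57743365e-01, 9.87480139e-01, 7.03496555e-05]), 'wrist_force': array([-0.18668121,  0.27956717,  0.29753066]), 'ft_torque': array([ 0.03534697, -0.03302707, -0.00258298]), 'grip_force': 0.0, 'finger_gap': 0.08554357573464877}
```

View pics/scene0.png

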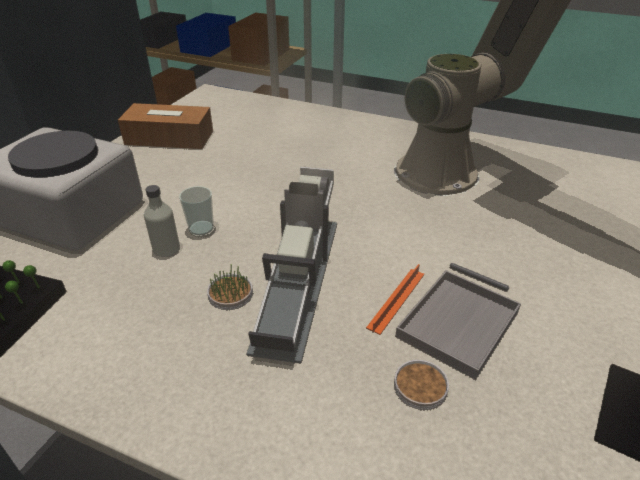

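View pics/top0.png

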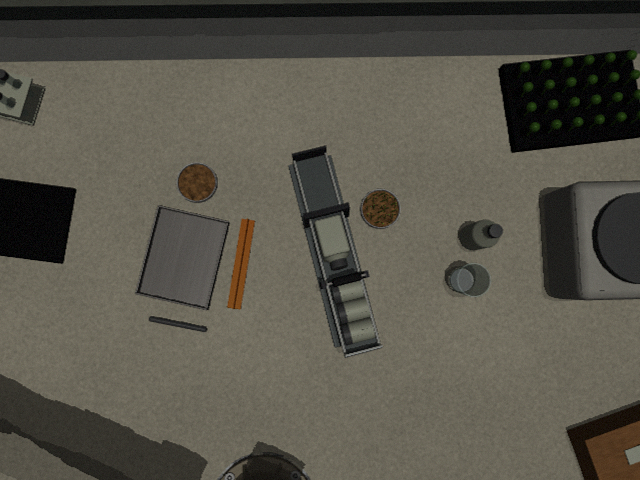

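The scene view shows the chute in the middle, with the gate handle at about (304,190) and the bottle at (297,243), and the tray on the right at (460,320). In the top view the lane runs from (362,350), uphill, to (310,152), downhill. The bottle is at (333,240), the handle at (350,277), the tray at (183,257) and the ruler at (241,265). I'll enlarge the top view to get the corners.

```bash
python3 - <<'E'
import cv2,numpy as np
im=cv2.imread("pics/top0.png");c=im[140:360,130:400];c=cv2.convertScaleAbs(c,alpha=1.8)
o=cv2.resize(c,(783,580),interpolation=cv2.INTER_CUBIC)  # 2.9x, 2.636
o=cv2.resize(c,None,fx=2.7,fy=2.7,interpolation=cv2.INTER_CUBIC)
for g in range(140,400,20):
    x=int((g-130)*2.7);cv2.line(o,(x,0),(x,6),(0,0,255),1);cv2.putText(o,str(g),(x,16),0,.35,(0,0,255))
    y=int((g-140)*2.7);cv2.line(o,(0,y),(6,y),(0,0,255),1);cv2.putText(o,str(g),(8,y+4),0,.35,(0,0,255))
cv2.imwrite("pics/topcrop.png",o)
E
```

```text
(no output)
```

View pics/topcrop.png

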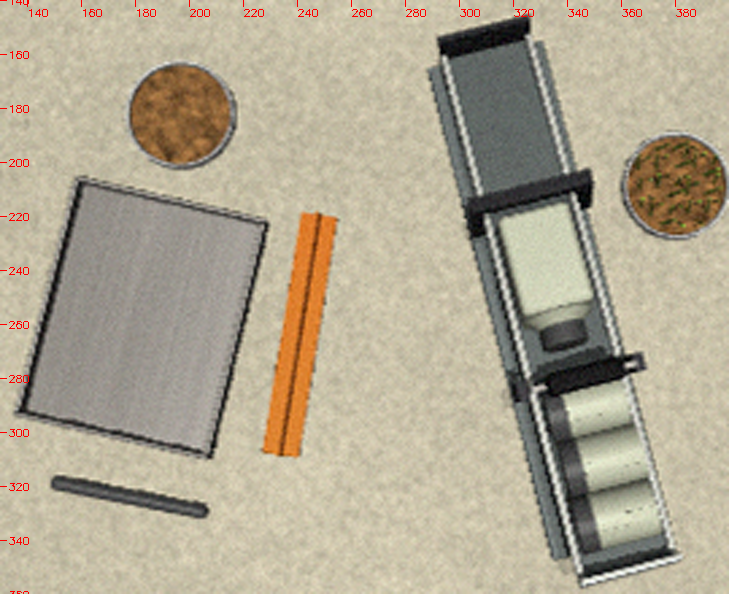

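The crop gives these positions in full-image pixels. Chute base corners are near (289,165), (331,156) and (337,346), and the uphill ends of the guides near (346,356) and (381,346). Tray rim corners are near (160,206), (229,222), (208,309) and (137,292). I'll fit the poses from these.

```bash
cat > h.py <<'E'
import numpy as np,cv2
from workcell import env
from scipy.optimize import least_squares
def proj(c,P):
    k=env.calibration(c);W=np.linalg.inv(k["T"]);P=np.atleast_2d(np.array(P,float))
    return cv2.projectPoints(P,cv2.Rodrigues(W[:3,:3])[0],W[:3,3],k["K"],None)[0][:,0]
def ray(c,uv,z):
    k=env.calibration(c);d=k["T"][:3,:3]@np.linalg.solve(k["K"],[*uv,1]);o=k["T"][:3,3];return o+d*(z-o[2])/d[2]
def W(p,P):
    P=np.atleast_2d(np.array(P,float));c,s=np.cos(p[2]),np.sin(p[2])
    return np.c_[p[0]+c*P[:,0]-s*P[:,1],p[1]+s*P[:,0]+c*P[:,1],P[:,2]]
def fit(obs,p0):
    f=lambda p:np.concatenate([(proj(c,W(p,P))-uv).ravel() for c,P,uv in obs])
    r=least_squares(f,p0,loss="soft_l1");return r.x,f(r.x)
def crop(a): return np.array(a)/2.7+[130,140]
E
python3 - <<'E'
from h import *
zu=.072+.215*np.tan(np.radians(10))+.012
ch=[("top",[[.215,.05,0],[-.215,.05,0],[.215,-.05,0],[-.215,.038,zu],[-.215,-.038,zu]],crop([[430,68],[560,557],[543,43],[582,582],[678,556]]))]
p,r=fit(ch,[.47,-.12,.26]);print("chute",p.round(4),r.round(1))
tr=[("top",[[.1,.08,.025],[.1,-.08,.025],[-.1,-.08,.025],[-.1,.08,.025]],crop([[80,178],[268,222],[210,457],[20,410]]))]
t,r=fit(tr,[.4,.15,-.25]);print("tray",t.round(4),r.round(1))
np.savez("poses.npz",p=p,t=t)
for c in("top","scene"):
    print(c,"handle",proj(c,W(p,[[-.075,0,.182]])).round(1).tolist(),"posts",proj(c,W(p,[[-.075,.044,.145],[-.075,-.044,.145]])).round(1).tolist())
    for x in(.03,.04,.05,.06,.07):
        z=.072-x*np.tan(np.radians(10))
        print(x,proj(c,W(p,[[x,0,z+.062],[x,.043,z+.062],[x,-.043,z+.062]])).round(1).tolist())
# bottle upper base edge from top image, cap end
def inv(q):
    d=q[:2]-p[:2];c,s=np.cos(p[2]),np.sin(p[2]);return np.round([c*d[0]+s*d[1],-s*d[0]+c*d[1]],4)
for n,uv,z in[("baseL",(498,220),.12),("baseR",(570,203),.12),("shoulderL",(526,315),.133),("shoulderR",(592,300),.133),("capend",(567,350),.12)]:
    print(n,inv(ray("top",crop(uv),z)))
E
```

```text
chute [ 0.5477 -0.1662  0.2275] [-0.5 -1.  -1.   3.8  0.2 -2.2  0.1  0.3  1.3  0.2]
tray [ 0.5393  0.1637 -0.2533] [-0.1 -1.5  1.1 -1.2  0.2  1.  -1.4  1.6]
top handle [[348.6, 282.6]] posts [[325.6, 288.2], [368.7, 277.1]]
0.03 [[333.4, 232.1], [312.7, 237.3], [353.9, 226.8]]
0.04 [[332.1, 227.4], [311.5, 232.6], [352.6, 222.2]]
0.05 [[330.8, 222.7], [310.2, 227.9], [351.3, 217.5]]
0.06 [[329.5, 218.1], [309.0, 223.3], [350.0, 212.9]]
0.07 [[328.2, 213.4], [307.8, 218.6], [348.6, 208.3]]
scene handle [[302.6, 186.0]] posts [[324.3, 203.8], [281.7, 199.4]]
0.03 [[291.9, 239.2], [314.2, 241.7], [269.8, 236.7]]
0.04 [[290.7, 243.2], [313.3, 245.7], [268.5, 240.7]]
0.05 [[289.6, 247.2], [312.3, 249.8], [267.2, 244.6]]
0.06 [[288.4, 251.3], [311.3, 253.9], [265.9, 248.7]]
0.07 [[287.3, 255.4], [310.2, 258.1], [264.6, 252.8]]
baseL [0.0611 0.0313]
baseR [ 0.0602 -0.0247]
shoulderL [-0.0139  0.0293]
shoulderR [-0.0153 -0.0209]
capend [-0.0464  0.0055]
```

```bash
python3 - <<'E'
import cv2,numpy as np
S=4.3
def panel(f,c0,c1,r0,r1):
    o=cv2.resize(cv2.convertScaleAbs(cv2.imread(f)[r0:r1,c0:c1],alpha=1.9,beta=10),None,fx=S,fy=S,interpolation=cv2.INTER_CUBIC)
    for g in range(c0-c0%10+10,c1,10): x=int((g-c0+.5)*S);cv2.line(o,(x,0),(x,6),(0,0,255),1);cv2.putText(o,str(g),(x-8,16),0,.33,(0,0,255))
    for g in range(r0-r0%10+10,r1,10): y=int((g-r0+.5)*S);cv2.line(o,(0,y),(6,y),(0,0,255),1);cv2.putText(o,str(g),(8,y+4),0,.33,(0,0,255))
    return o
cv2.imwrite("pics/gatezoom.png",np.hstack([panel("pics/scene0.png",250,345,165,300),panel("pics/top0.png",300,385,190,325)]))
E
```

```text
(no output)
```

View pics/gatezoom.png

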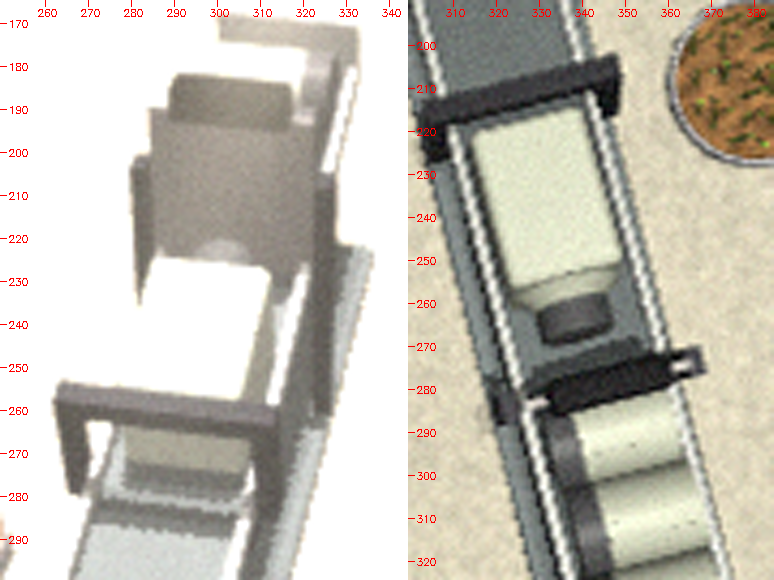

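The left panel (scene view) puts the handle centre at about (303,188) and the gauge bar centre at about (288,259.5). The right panel (top view) puts the handle at about (346.5,279) and the bar at about (326.5,212). The bottle base edge is at row 218 and the cap end at (340,268). I'll refit using both cameras.

```bash
python3 - <<'E'
from h import *
T=np.tan(np.radians(10));fl=lambda x:.072-x*T
print("handle rays",ray("top",(346.5,279),.187).round(4),ray("scene",(303,188),.182).round(4))
def F(q):
    p=q[:3];xg=q[3];o=[]
    zu=fl(-.215)+.012
    for c,P,uv in[("top",[-.075,0,.187],(346.5,279)),("scene",[-.075,0,.182],(303,188)),
      ("top",[xg+.006,0,fl(xg)+.058],(326.5,211.7)),("scene",[xg+.006,0,fl(xg)+.056],(288,259.5)),
      ("top",[.215,.05,0],(289.3,165.2)),("top",[.215,-.05,0],(331.1,155.9)),("top",[-.215,.05,0],(337.4,346.3)),
      ("top",[-.215,.038,zu],(345.6,355.6)),("top",[-.215,-.038,zu],(381,346))]:
        o.append(proj(c,W(p,[P]))[0]-uv)
    return np.concatenate(o)
r=least_squares(F,[.5477,-.1662,.2275,.06],loss="soft_l1");print(r.x.round(4));print(F(r.x).round(1))
q=r.x;p=q[:3]
np.savez("poses.npz",p=p,t=np.load("poses.npz")["t"],xg=q[3])
def inv(v):
    d=v[:2]-p[:2];c,s=np.cos(p[2]),np.sin(p[2]);return np.round([c*d[0]+s*d[1],-s*d[0]+c*d[1]],4)
for n,uv,z in[("baseL",(315,221),.12),("baseR",(340,214),.12),("shL",(324.5,256),.133),("shR",(349.5,249),.133),("capend",(340.5,268.5),.12)]:print(n,inv(ray("top",uv,z)))
# recognised jars
for uv in[(352.8,311.3),(348.4,291.2),(358.6,331.3)]:print("jar",inv(ray("top",uv,.115)))
for a in((352,.05),):pass
for c in("top","scene"):print(c,[x["centre"] for x in env.recognise(c,"bottle_center")[:1]],[x["centre"] for x in env.recognise(c,"gate_handle")[:1]])
s=env.get_state();print(s["clock"],s["tcp_pos"],env.finger_overhang)
E
```

```text
handle rays [ 0.4816 -0.1788  0.187 ] [ 0.481  -0.1792  0.182 ]
[ 0.5487 -0.1646  0.2281  0.0674]
[ 1.5  3.1  0.  -1.6  0.5 -0.1 -0.5 -0.1 -1.3 -1.4 -0.6 -2.6 -1.7  3.3
 -0.7 -0.2  0.7 -0.4]
baseL [0.0605 0.0286]
baseR [ 0.0618 -0.0244]
shL [-0.0138  0.0283]
shR [-0.0127 -0.0238]
capend [-0.0458  0.0027]
jar [-1.353e-01  1.000e-04]
jar [-0.0941 -0.0015]
jar [-0.1768 -0.001 ]
top [[335.6, 237.8]] [[350.1, 279.7]]
scene [[298.4, 241.5]] [[303.6, 206.5]]
1.6 [0.17914528 0.54642349 0.24832744] 0.017
```

```bash
python3 -m pendant '[[1,-0.037,-0.034,0,0],[1,-0.037,-0.034,0,0],[1,-0.037,-0.034,0,0],[1,-0.037,-0.034,0,0],[1,-0.037,-0.034,0,0],[1,-0.037,-0.034,0,0],[1,-0.037,-0.034,0,0],[1,-0.037,-0.034,0,0]]' 50 && python3 -m pendant '[[1,-0.037,-0.034,0,0],[1,-0.037,-0.034,0,0],[1,-0.037,-0.034,0,0],[1,-0.037,-0.034,0,0],[1,-0.037,-0.034,0,0],[1,-0.037,-0.034,0,0],[1,-0.037,-0.034,0,0],[1,-0.037,-0.034,0,0]]' && python3 -m pendant '[[1,0,0,0,-0.18],[1,0,0,0,-0.18],[1,0,0,0,-0.185],[1,0,0,0,0],[1,0,0,0,0]]'
```

```text
clock: 2.6
tcp_pos: [0.3764, 0.1943, 0.2486]
orientation: [0.0, 0.158, 0.987, 0.0]
wrist_force: [0.3, -0.3, -0.1]
finger_gap: 0.0856
grip_force: 0.0
clock: 3.6
tcp_pos: [0.5729, -0.1566, 0.2484]
orientation: [0.0, 0.158, 0.987, 0.0]
wrist_force: [0.6, 0.1, 0.6]
finger_gap: 0.0852
grip_force: 0.0
clock: 4.22
tcp_pos: [0.5722, -0.1549, 0.2483]
orientation: [0.0, -0.112, 0.994, 0.0]
wrist_force: [0.8, -0.5, 0.1]
finger_gap: 0.0853
grip_force: 0.0
```

```bash
python3 -m pendant '[[1,0.006,-0.002,0.03,0],[1,0,0,0.04,0],[1,0,0,0,0]]' && python3 - <<'E'
from h import *
S=4.3;I=[]
for c,(c0,c1,r0,r1) in{"scene":(245,345,150,290),"top":(290,375,190,330)}.items():
    I.append(cv2.resize(cv2.convertScaleAbs(env.read_camera(c)[r0:r1,c0:c1,::-1],alpha=1.4),None,fx=S,fy=S,interpolation=cv2.INTER_CUBIC))
cv2.imwrite("pics/above.png",np.hstack([i[:600] for i in I])[:,:800])
E
```

```text
clock: 4.6
tcp_pos: [0.5646, -0.1572, 0.1754]
orientation: [-0.003, -0.113, 0.994, 0.002]
wrist_force: [0.1, 0.2, 0.7]
finger_gap: 0.0855
grip_force: 0.0
```

View pics/above.png

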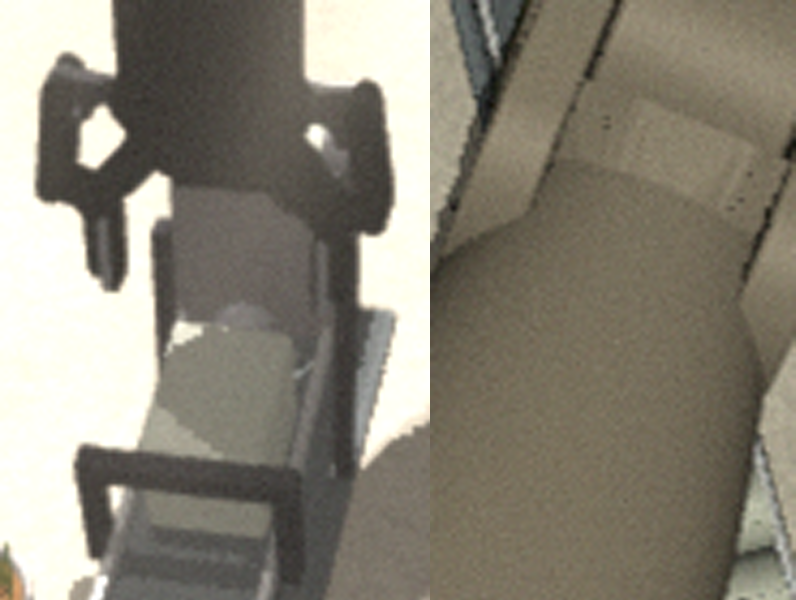

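The scene panel shows the open gripper above the bottle, with the left fingertip at crop (105,285), or px (269,216). The bottle's upper shoulder corners are at px (286,225) and (313,228). The arm hides the bottle in the top view. I'll check sideways centring with those points.

```bash
python3 - <<'E'
from h import *
s=env.get_state();t=s["tcp_pos"];print(t,s["orientation"].round(3))
cy=np.array([-.2235,.9747]);cx=np.array([.9747,.2235])
f=lambda v:np.round([(v[:2]-t[:2])@cx,(v[:2]-t[:2])@cy],4)
for n,uv,z in[("shR",(285.7,224.9),.131),("shL",(313.1,227.9),.131),("tipR",(269.4,216.5),t[2]-.017+.013)]:print(n,f(ray("scene",uv,z)))
for n,uv,z in[("baseL",(315,221),.117),("baseR",(340,214),.117),("shL",(324.5,256),.131),("shR",(349.5,249),.131),("capend",(340.5,268.5),.12)]:print("top",n,f(ray("top",uv,z)))
E
```

```text
[ 0.56700157 -0.15821822  0.1790746 ] [ 0.    -0.113  0.994  0.   ]
shR [-0.0299 -0.0245]
shL [-0.03    0.0299]
tipR [ 0.0081 -0.0447]
top baseL [0.0415 0.0264]
top baseR [ 0.043  -0.0267]
top shL [-0.033  0.026]
top shR [-0.0318 -0.0262]
top capend [-0.0651  0.0004]
```

Centring is within about 2 mm and the pads are near the middle of the body, so I'm descending and gripping.

```bash
python3 -m pendant '[[1,0,0,0.035,0],[1,0,0,0.025,0],[1,0,0,0.008,0],[1,0,0,0.007,0],[1,0,0,0,0],[1,0,0,0,0]]' && python3 -m pendant '[[-1,0,0,0,0],[-1,0,0,0,0],[-1,0,0,0,0],[-1,0,0,0,0],[-1,0,0,0,0],[-1,0,0,0,0],[-1,0,0,0,0],[-1,0,0,0,0]]' 50
```

```text
clock: 5.45
tcp_pos: [0.5675, -0.1585, 0.1043]
orientation: [0.001, -0.114, 0.994, -0.0]
wrist_force: [-0.2, 0.4, -0.3]
finger_gap: 0.0856
grip_force: 0.0
clock: 6.45
tcp_pos: [0.5672, -0.1584, 0.1038]
orientation: [0.001, -0.114, 0.993, -0.0]
wrist_force: [-0.5, 0.5, 6.1]
finger_gap: 0.0555
grip_force: 55.2
```

```bash
python3 -m pendant '[[-1,0,0,-0.008,0],[-1,0,0,-0.012,0],[-1,0,0,-0.015,0],[-1,0,0,-0.015,0],[-1,0,0,0,0]]' && python3 -m pendant '[[-1,0,0,-0.025,0],[-1,0,0,-0.025,0],[-1,0,0,-0.025,0],[-1,0,0,-0.025,0],[-1,0,0,-0.015,0],[-1,0,0,0,0],[-1,0,0,0,0]]' && python3 - <<'E'
from h import *
im=env.read_camera("scene");cv2.imwrite("pics/lift.png",cv2.resize(cv2.convertScaleAbs(im[90:300,210:410,::-1],alpha=1.4),None,fx=2.8,fy=2.8,interpolation=cv2.INTER_CUBIC))
E
```

```text
clock: 7.08
tcp_pos: [0.568, -0.1587, 0.1554]
orientation: [0.002, -0.114, 0.993, -0.001]
wrist_force: [0.8, 0.5, -3.7]
finger_gap: 0.0553
grip_force: 54.5
clock: 7.95
tcp_pos: [0.5664, -0.1581, 0.267]
orientation: [-0.001, -0.114, 0.993, 0.001]
wrist_force: [-0.8, 0.7, -4.3]
finger_gap: 0.0551
grip_force: 54.4
```

View pics/lift.png

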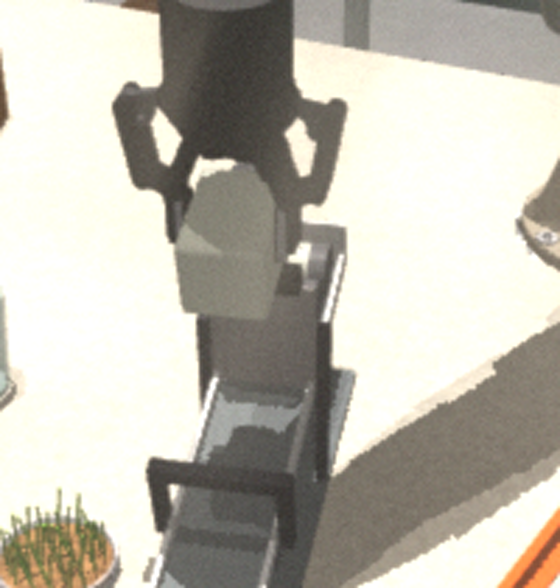

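The bottle is clear of the chute and hangs from the pads, base end slightly lower (base face at crop (225,285)). The chute is empty below the gate, which is still shut. I'm carrying it over the tray.

```bash
python3 -m pendant '[[-1,-0.003,0.02,0,0],[-1,-0.006,0.042,0,0],[-1,-0.006,0.042,0,0],[-1,-0.007,0.045,0,0],[-1,-0.007,0.045,0,0],[-1,-0.006,0.042,0,0],[-1,-0.006,0.042,0,0],[-1,-0.005,0.041,0,0]]' && python3 -m pendant '[[-1,0,0,0.02,0.12],[-1,0,0,0.03,0.12],[-1,0,0,0.03,0.12],[-1,0,0,0.03,0.12],[-1,0,0,0.03,0],[-1,0,0,0,0],[-1,0,0,0,0]]' && python3 - <<'E'
from h import *
I=[]
a=env.read_camera("scene")[190:390,330:540,::-1];b=env.read_camera("top")[180:350,120:260,::-1]
a=cv2.resize(cv2.convertScaleAbs(a,alpha=1.3),(500,476));b=cv2.resize(cv2.convertScaleAbs(b,alpha=1.3),(300,364))
b=np.vstack([b,np.zeros((112,300,3),np.uint8)])
cv2.imwrite("pics/tray.png",np.hstack([a,b]))
E
```

```text
clock: 9.0
tcp_pos: [0.5382, 0.1651, 0.2677]
orientation: [-0.001, -0.114, 0.993, 0.0]
wrist_force: [0.3, 0.1, -3.0]
finger_gap: 0.0553
grip_force: 54.4
clock: 9.88
tcp_pos: [0.5395, 0.1634, 0.1291]
orientation: [0.0, 0.125, 0.992, 0.0]
wrist_force: [0.7, -0.2, -3.8]
finger_gap: 0.0556
grip_force: 54.4
```

View pics/tray.png

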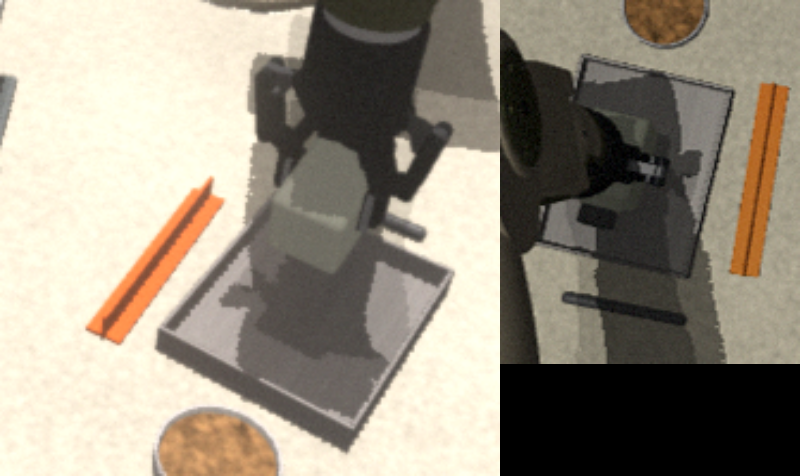

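The bottle is over the tray, lined up with its long side and well inside the walls. I'm lowering it gently until the base edge touches.

```bash
python3 -m pendant '[[-1,0,0,0.025,0],[-1,0,0,0.025,0],[-1,0,0,0.015,0],[-1,0,0,0.006,0],[-1,0,0,0,0],[-1,0,0,0,0]]' && python3 -m pendant '[[-1,0,0,0.003,0],[-1,0,0,0.003,0],[-1,0,0,0.003,0],[-1,0,0,0,0]]' 40 
```

```text
clock: 10.72
tcp_pos: [0.5403, 0.163, 0.0583]
orientation: [0.001, 0.126, 0.992, 0.0]
wrist_force: [1.4, 0.5, -3.3]
finger_gap: 0.0554
grip_force: 54.7
clock: 11.22
tcp_pos: [0.5391, 0.1629, 0.0479]
orientation: [-0.0, 0.126, 0.992, -0.0]
wrist_force: [-0.2, -0.1, -3.1]
finger_gap: 0.0555
grip_force: 54.7
```

```bash
python3 -m pendant '[[-1,0,0,0.002,0],[-1,0,0,0.002,0],[-1,0,0,0,0]]' 30 && python3 -m pendant '[[-1,0,0,0.002,0],[-1,0,0,0.001,0],[-1,0,0,0,0],[-1,0,0,0,0]]' 20
```

```text
clock: 11.6
tcp_pos: [0.5395, 0.1629, 0.0443]
orientation: [0.0, 0.126, 0.992, 0.0]
wrist_force: [-0.9, 0.3, -3.8]
finger_gap: 0.0556
grip_force: 54.9
clock: 12.1
tcp_pos: [0.5395, 0.163, 0.0439]
orientation: [0.001, 0.126, 0.992, 0.0]
wrist_force: [-8.0, -0.8, 16.4]
finger_gap: 0.0553
grip_force: 57.1
```

```bash
python3 -m pendant '[[0.2,0,0,0,0],[0.2,0,0,0,0],[0.2,0,0,0,0]]' 20 && python3 -m pendant '[[0.25,0,0,0.001,0],[0.25,0,0,0.001,0],[0.25,0,0,0,0],[0.25,0,0,0,0]]' 20
```

```text
clock: 12.48
tcp_pos: [0.5395, 0.163, 0.0439]
orientation: [0.001, 0.126, 0.992, 0.0]
wrist_force: [-7.4, -0.0, 15.5]
finger_gap: 0.0557
grip_force: 57.1
clock: 12.98
tcp_pos: [0.5394, 0.163, 0.0436]
orientation: [0.001, 0.125, 0.992, 0.0]
wrist_force: [-12.7, -1.4, 29.5]
finger_gap: 0.0559
grip_force: 58.5
```

```bash
python3 -m pendant '[[0.28,0,0,0,0],[0.28,0,0,0,0]]' 20 && python3 -m pendant '[[0.30,0,0,0,0],[0.30,0,0,0,0]]' 20 && python3 -m pendant '[[0.32,0,0,0,0],[0.32,0,0,0,0]]' 20
```

```text
clock: 13.22
tcp_pos: [0.5394, 0.163, 0.0437]
orientation: [0.001, 0.125, 0.992, 0.0]
wrist_force: [-12.7, -2.2, 28.9]
finger_gap: 0.0555
grip_force: 58.5
clock: 13.48
tcp_pos: [0.5387, 0.1632, 0.0427]
orientation: [0.0, 0.125, 0.992, 0.0]
wrist_force: [-12.0, 0.3, 24.1]
finger_gap: 0.0557
grip_force: 38.6
clock: 13.72
tcp_pos: [0.54, 0.163, 0.0397]
orientation: [0.001, 0.126, 0.992, 0.0]
wrist_force: [0.2, -0.2, -0.4]
finger_gap: 0.0562
grip_force: 0.0
```

```bash
python3 -m pendant '[[0.5,0,0,0,0],[1,0,0,0,0],[1,0,0,0,0],[1,0,0,0,0],[1,0,0,0,0]]' && python3 -m pendant '[[1,0,0,-0.01,0],[1,0,0,-0.03,0],[1,0,0,-0.05,0],[1,0,0,-0.05,0],[1,0,0,-0.05,0],[1,0,0,-0.03,0],[1,0,0,0,0]]' && python3 - <<'E'
from h import *
a=env.read_camera("scene")[190:390,330:540,::-1]
cv2.imwrite("pics/placed.png",cv2.resize(cv2.convertScaleAbs(a,alpha=1.2),None,fx=2.8,fy=2.8))
E
```

```text
clock: 14.35
tcp_pos: [0.5395, 0.1629, 0.0392]
orientation: [-0.0, 0.126, 0.992, 0.0]
wrist_force: [-0.1, 0.2, -0.3]
finger_gap: 0.0852
grip_force: 0.0
clock: 15.22
tcp_pos: [0.541, 0.1632, 0.2631]
orientation: [0.003, 0.126, 0.992, 0.001]
wrist_force: [0.5, -0.2, 0.2]
finger_gap: 0.0857
grip_force: 0.0
```

View pics/placed.png

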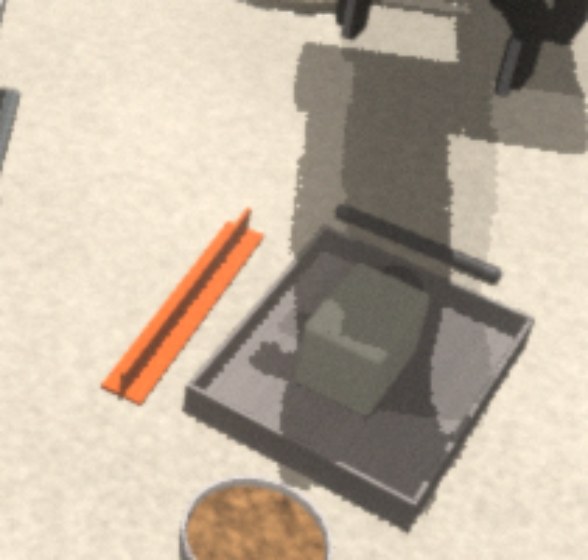

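The bottle lies flat in the tray at crop (365,345), inside the walls and untouched by the fingers; the pen and ruler haven't moved. Next is the gate handle.

```bash
python3 -m pendant '[[1,0,0,0,-0.12],[1,0,0,0,-0.12],[1,0,0,0,-0.12],[1,0,0,0,-0.12],[1,0,0,0,0]]' && python3 -m pendant '[[1,0.017,-0.04,0,0],[1,0.017,-0.04,0,0],[1,0.017,-0.04,0,0],[1,0.017,-0.04,0,0],[1,0.017,-0.04,0,0],[1,0.017,-0.04,0,0],[1,0.016,-0.04,0,0],[1,0.016,-0.04,0,0]]' && python3 -m pendant '[[1,0,0,0,0],[1,0,0,0,0]]' && python3 - <<'E'
from h import *
I=[]
S=4
for c,(c0,c1,r0,r1) in{"scene":(250,350,130,270)}.items():
    I.append(cv2.resize(cv2.convertScaleAbs(env.read_camera(c)[r0:r1,c0:c1,::-1],alpha=1.3),None,fx=S,fy=S,interpolation=cv2.INTER_CUBIC))
cv2.imwrite("pics/gate1.png",I[0])
s=env.get_state();print(s["tcp_pos"],s["orientation"].round(3))
E
```

```text
clock: 15.9
tcp_pos: [0.5386, 0.1628, 0.2578]
orientation: [-0.001, -0.113, 0.994, -0.0]
wrist_force: [0.4, 0.1, -0.3]
finger_gap: 0.0855
grip_force: 0.0
clock: 16.9
tcp_pos: [0.4806, -0.1803, 0.2585]
orientation: [-0.0, -0.113, 0.994, 0.0]
wrist_force: [0.7, 0.5, -1.0]
finger_gap: 0.0854
grip_force: 0.0
clock: 17.15
tcp_pos: [0.4809, -0.1788, 0.2586]
orientation: [-0.0, -0.113, 0.994, 0.001]
wrist_force: [-0.1, 0.5, 0.3]
finger_gap: 0.0854
grip_force: 0.0
[ 0.48110959 -0.17830874  0.25882434] [-0.    -0.114  0.994  0.001]
```

View pics/gate1.png

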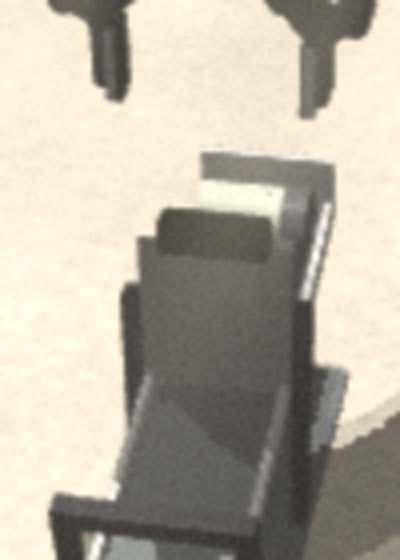

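The fingertips at crop (110,95) and (315,112) straddle the handle at (215,235). I'm descending, gripping, and then pulling up.

```bash
python3 -m pendant '[[1,0,0,0.03,0],[1,0,0,0.03,0],[1,0,0,0.015,0],[1,0,0,0.005,0],[1,0,0,0,0],[1,0,0,0,0]]' && python3 -m pendant '[[-1,0,0,0,0],[-1,0,0,0,0],[-1,0,0,0,0],[-1,0,0,0,0],[-1,0,0,0,0],[-1,0,0,0,0],[-1,0,0,0,0]]' 50
```

```text
clock: 17.95
tcp_pos: [0.482, -0.1794, 0.1803]
orientation: [0.001, -0.114, 0.993, -0.0]
wrist_force: [-0.0, -0.2, -0.6]
finger_gap: 0.0854
grip_force: 0.0
clock: 18.82
tcp_pos: [0.482, -0.1791, 0.1819]
orientation: [0.002, -0.114, 0.993, -0.001]
wrist_force: [-3.8, 3.2, 12.6]
finger_gap: 0.0702
grip_force: 53.1
```

The gap reads 70 mm instead of 56, so the tips have closed on the blade's shoulders below the handle. I'll open, go up about 10 mm and grip again.

```bash
python3 -m pendant '[[1,0,0,0,0],[1,0,0,0,0],[1,0,0,0,0],[1,0,0,-0.005,0],[1,0,0,-0.006,0],[1,0,0,0,0]]' && python3 -m pendant '[[-1,0,0,0,0],[-1,0,0,0,0],[-1,0,0,0,0],[-1,0,0,0,0],[-1,0,0,0,0],[-1,0,0,0,0],[-1,0,0,0,0]]' 50
```

```text
clock: 19.58
tcp_pos: [0.4818, -0.1794, 0.191]
orientation: [0.001, -0.114, 0.993, -0.0]
wrist_force: [0.5, 0.4, 0.1]
finger_gap: 0.0854
grip_force: 0.0
clock: 20.45
tcp_pos: [0.4813, -0.1792, 0.1903]
orientation: [-0.0, -0.114, 0.994, -0.0]
wrist_force: [-0.9, -1.3, 2.4]
finger_gap: 0.0547
grip_force: 52.7
```

```bash
python3 -m pendant '[[-1,0,0,-0.01,0],[-1,0,0,-0.015,0],[-1,0,0,-0.015,0],[-1,0,0,-0.015,0],[-1,0,0,-0.007,0],[-1,0,0,-0.002,0],[-1,0,0,0,0]]' && python3 -m pendant '[[-1,0,0,-0.002,0],[-1,0,0,0,0],[-1,0,0,0,0]]'
```

```text
clock: 21.32
tcp_pos: [0.4813, -0.1791, 0.2547]
orientation: [0.0, -0.114, 0.993, -0.0]
wrist_force: [-1.7, -1.4, 2.4]
finger_gap: 0.0547
grip_force: 54.9
clock: 21.7
tcp_pos: [0.4813, -0.1792, 0.2555]
orientation: [-0.0, -0.114, 0.994, 0.0]
wrist_force: [2.2, -3.4, -9.5]
finger_gap: 0.0548
grip_force: 56.3
```

The gate is at its upper stop, with the force rising at +65 mm. I'm releasing and backing off upwards.

```bash
python3 -m pendant '[[-1,0,0,0.002,0],[0.5,0,0,0,0],[1,0,0,0,0],[1,0,0,0,0],[1,0,0,0,0],[1,0,0,0,0]]' && python3 -m pendant '[[1,0,0,-0.02,0],[1,0,0,-0.03,0],[1,0,0,-0.03,0],[1,0,0,0,0],[1,0,0,0,0]]' && python3 -m pendant '[[1,0.03,0.05,0,0],[1,0.03,0.05,0,0],[1,0,0.05,0,0],[1,0,0.05,0,0],[1,0,0.05,0,0],[1,0,0,0,0],[1,0,0,0,0]]' && python3 - <<'E'
from h import *
im=env.read_camera("scene");t=env.read_camera("top")
a=cv2.resize(im[140:380,190:530,::-1],None,fx=1.5,fy=1.5);b=cv2.resize(t[130:370,270:410,::-1],None,fx=1.5,fy=1.5)
cv2.imwrite("pics/end.png",cv2.convertScaleAbs(np.hstack([a,b]),alpha=1.3))
d=np.load("poses.npz")
for x in env.recognise("top","jar0"):
    v=ray("top",x["centre"],.07)[:2]-d["p"][:2];c,s=np.cos(d["p"][2]),np.sin(d["p"][2]);print(round(x["score"],2),np.round([c*v[0]+s*v[1],-s*v[0]+c*v[1]],3))
E
```

```text
clock: 22.45
tcp_pos: [0.4813, -0.1791, 0.2543]
orientation: [0.0, -0.114, 0.993, 0.0]
wrist_force: [-0.3, -0.5, 0.1]
finger_gap: 0.085
grip_force: 0.0
clock: 23.08
tcp_pos: [0.4812, -0.1791, 0.3337]
orientation: [-0.0, -0.114, 0.994, 0.0]
wrist_force: [-0.0, 0.4, -0.0]
finger_gap: 0.0853
grip_force: 0.0
clock: 23.95
tcp_pos: [0.3661, 0.0508, 0.3335]
orientation: [-0.001, -0.114, 0.993, -0.0]
wrist_force: [-0.9, 0.7, -0.5]
finger_gap: 0.0851
grip_force: 0.0
0.84 [0.11  0.003]
0.74 [ 0.152 -0.005]
0.67 [0.191 0.002]
```

View pics/end.png

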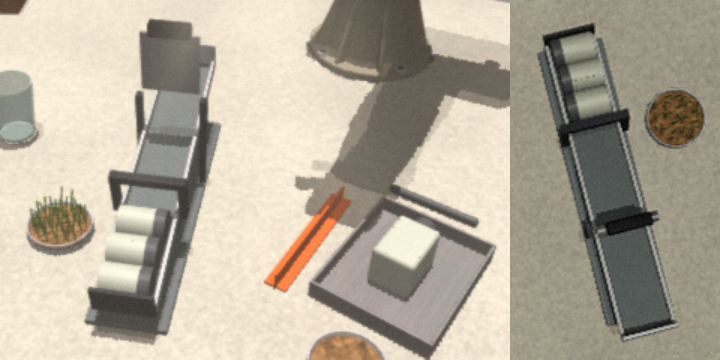

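The three jars are packed against the end stop, at chute x of about 110, 152 and 191 mm. The gate is up, the bottle lies flat in the tray, and nothing else has moved. I'm handing in.

```bash
python3 -c "
from workcell import env
print(env.hand_in())"
```

```text
the job is handed in; nothing more can be done
None
```

I handed the job in at about 24 s on the robot's clock: the bottle is flat in the tray, the gate is fully up, and all three jars rest against the end stop, with nothing else seen out of place in the last pictures.

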